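Snap a coat button together in the bench press

ROBOT

A 6-joint arm with a two-finger parallel gripper is mounted at the origin on the work surface. World frame = base frame: x ahead of the robot, y to its left, z up, the work surface at z = 0. Lengths are in m, angles in rad, forces in N, time in s.
With the tool pointing down it reaches from about 0.35 to 0.85 m from the base axis. Payload 8.1 kg.
Tool frame: the origin (TCP) lies at the very end of the fingers, on their centre line; the grasp point (between the pads) lies 19 mm behind it (robot.pinch_z is the distance from the TCP to the grasp point, in m); y points along the fingers, x is the direction in which the jaws open and shut, and the axes are right-handed (so a half turn about y gives the same grasp; the last joint's range is limited). The gripper opens to 93 mm and grips with 3 to 60 N. Pads are 15 mm wide; open, the fingers measure 128 mm over their backs; the gripper's body (75 mm by 188 mm) begins 65 mm behind the grasp point.
Start: joints at [-1.216, 0.13, 1.488, -0, 1.523, -0.085], TCP at [0.255, -0.543, 0.219] pointing down, gripper open.
Joint ranges: [-2.96, 2.96], [-0.89, 2.26], [0.02, 2.5], [-1.34, 4.48], [0, 2.73], [-2.66, 2.66]. Speed limits (rad/s): [2.39, 2.39, 2.79, 3.14, 3.14, 3.14].

INTERFACE

Orientations are given as a rotation vector (axis times angle).
In Python, from plant import robot gives the robot as it stands.
- The arm moves only by the shell command python3 -m inch 'ROWS' [FORCE]. ROWS is JSON, a list of rows, each a list of 5 numbers: the closure, from -1 (fully open) to 1 (shut), then the shift along the world's x, y, z in m, then the turn about the world's z in rad. A call has 1 to 8 rows; each row is the pose to reach, as a shift and turn from the pose measured when the call began; what a row does not reach only later rows make up. A row lasts 1/8 s, in which the tool goes at most 62.5 mm and 10.7 degrees, less where a joint would pass 70% of its speed; a pose out of reach is approached as far as the arm can. A call with a gripper value outside its range is refused whole. The fingers move at their own pace and stop on an object; FORCE is the grip in N (left out, the last holds). Time passes only in rows, so rows that repeat a pose let the fingers close. It gives the time, the measured TCP pose, the force and the opening at its end, in the units of the state.
- robot.read_state(): the state, without advancing time (a new reading comes with each control period).
- robot.read_camera(name): name is "scene" or "top" or "wrist"; returns a dict with "color" (400x640x3 uint8, red, green, blue), "mtx" (3x3 intrinsics, pixels), "dist_coeffs" ([k1, k2, p1, p2, k3] as OpenCV has them; the pictures are not rectified), "R" (3x3) and "t" (3): a world point X has camera coordinates R X + t; the wrist camera has in their place "hand_eye" (4x4, takes a point from camera to tool coordinates, whose origin is the TCP and whose axes are the tool frame's). Camera axes: x right, y down, z forward; pixel columns grow to the right and rows downward; lengths in m; the calibration is good to about 2 mm. A picture is of the moment at which its call begins: read the wrist's pose just before it. There is no depth.
- robot.close_job(): hands the job in, once; it reports no verdict.
The state is a dict: "t": time; "q": joint angles; "dq": joint speeds; "joint_torque": joint torques, N m; "tool_pos": TCP position; "orientation": TCP orientation; "force": force on the tool from outside, world axes, zero at the start; "wrist_torque": the same for the moment, N m; "opening": finger opening in m.
Only numpy, scipy, OpenCV 4.12 (cv2) and the standard library are available. Lean on these libraries where they do the work, as an engineer would, in place of code of your own. Each camera call takes 0.05 s, during which the arm holds its last target. There are 200 camera calls.

TASK

Take the work plate by its black fin and slide it until the blue button cap is centred under the ram of the green bench press; let go of the fin, then push the press's red knob down until the cap snaps fully home in the plate's brass jaws, and keep pushing firmly: finish while still holding the ram pressed on the cap. Press the cap only with the press, never with the gripper, and leave the thread spools and the pin tin where they are.

Things in the scene. Friction and masses are not known exactly. Their poses are not given: they have to be found in the camera images.
- press: Green bench press, fixed, 140 mm tall. Origin on the table straight below the ram axis. On its own +y side: a square column 40 mm wide, inner face 102 mm from the axis, on a foot that starts 97 mm from it; an overhead arm 36 mm wide, 95 to 139 mm above the table, carries the ram guide (40 mm across). Open on the other three sides.
- ram: Steel ram of the press, vertical, slides straight down 36 mm at most, and a weak spring (about 2 N up net) returns it. Origin at the centre of its flat round foot, 28 mm across; at rest the foot is 65 mm above the table. It meets the unsnapped cap after about 19 mm of travel and has the cap fully home at about 28.5 mm.
- knob_top (a point): Centre of the flat top of the red round knob (42 mm across, 25 mm tall) on the ram, 205 mm above the table at rest. Push it straight down, e.g. with closed fingertips. Cushioned: it sinks up to 12 mm into the ram against a spring of 2 N per mm. The push rises to about 10 N, falls suddenly as the cap snaps, and rises again once the cap is home.
- plate: Loose flat aluminium work plate, 180 x 90 x 10 mm, about 0.45 kg, lying on the table, z up. Origin on its underside straight below the nest; the plate spans x -145 to +35 mm and y -45 to +45 mm in its own frame. The nest is a red ring 66 mm across with four sprung brass jaws standing 17 mm above the plate. Slides on the table.
- fin_top (a point): Centre of the top of the black grip fin on the plate: 44 mm long along the plate's x, 14 mm thick along its y, 42 mm tall, top 52 mm above the table; it stands at x = -120 mm in the plate's frame.
- cap: Blue round button cap, 38 mm across, 26.5 mm tall with its steel stud, 25 g, loose: it stands upright with its stud resting in the jaws of the nest, not yet snapped. Origin at the bottom centre of the stud. Origin height above the plate's underside: about 19 mm unsnapped, 10 mm fully home.
- cap_top (a point): Centre of the cap's flat top (32 mm across), 45 mm above the table before snapping, 36.5 mm when home.
- spool_a: Orange thread spool standing on the table, 42 mm across, 58 mm tall. Origin under its centre. Leave alone.
- spool_b: Green thread spool standing on the table, 42 mm across, 58 mm tall. Origin under its centre. Leave alone.
- pin_tin: Round pin tin with a yellow label, 60 mm across, 45 mm tall. Origin under its centre. Leave alone.
Not all that is in view belongs to the job. Of the things that look like the plate, take the one that is farthest to the robot's left at the start.

How it is judged:
On the way, in this order (a step that is already met when the one before it is completed fails the run):
1. the cap, not yet snapped, stands centred under the ram (within 7 mm), fin released (horizontal distance between cap_top and ram below 0.007 m and z of cap in the frame of plate above 0.016 m and contact force between the fingers and plate below 0.2 N and linear speed of plate below 0.01 m/s), for 0.2 s.
2. the ram has snapped the cap home (z of cap in the frame of plate below 0.0115 m and contact force between ram and cap above 1 N), for 0.1 s.
At the end, for the whole second after the job is handed in: Cap fully home (origin under 11.5 mm above the plate's underside, level to 0.1 rad), within 8 mm of the ram axis; plate flat on the table, fin released; the gripper still pushes the knob, knob and cap both pressed with over 5 N; spools and tin within 15 mm of their starts (z of cap in the frame of plate below 0.0115 m and horizontal distance between cap and plate below 0.003 m and angle between cap's own z axis and vertical below 0.1 rad and angle between plate's own z axis and vertical below 0.05 rad and height (world z) of plate below 0.004 m and horizontal distance between cap_top and ram below 0.008 m and contact force between ram and cap above 5 N and contact force between the fingers and ram above 5 N and contact force between the fingers and plate below 0.2 N and distance of each of spool_a, spool_b, pin_tin from where it was at the start of the episode below 0.015 m); the arm keeps its last pose, push and grip.
It fails at once if the gripper presses on the cap itself (contact force between any of the fingers, the arm and cap above 2 N).
It fails at once if a spool or the pin tin is pushed away (distance of any of spool_a, spool_b, pin_tin from where it was at the start of the episode above 0.015 m).
It also fails if it takes over 51 s, if anything falls off the work surface, if the arm or the gripper's body presses on something with over 40 N, if the wrist force passes 120 N, or if a joint passes its speed limit or range.

## Working session

There is one attempt and no reset: what is moved stays moved. The work goes in short steps, Python scripts to look and compute and a shell command to move; the robot and the scene stay as the last step left them, time stands still between calls to the robot, and variables do not carry over. Pictures are saved under pics/ and viewed, about 8 in all and at most 12, crops included, and the job is handed in when it is done.

```bash
mkdir -p pics; cat > h.py <<'E'
import numpy as np,cv2
from plant import robot
from scipy.spatial.transform import Rotation as Ro
def snap(n,f):
    s=robot.read_state();c=robot.read_camera(n)
    if n=='wrist':
        H=np.array(c['hand_eye']);T=np.eye(4);T[:3,:3]=Ro.from_rotvec(s['orientation']).as_matrix();T[:3,3]=s['tool_pos']
        W=np.linalg.inv(T@H);c['R']=W[:3,:3];c['t']=W[:3,3]
    cv2.imwrite('pics/%s.png'%f,c['color'][:,:,::-1])
    np.savez('pics/%s.npz'%f,R=c['R'],t=c['t'],K=c['mtx'],d=c['dist_coeffs'])
def back(f,uv,z):
    c=np.load('pics/%s.npz'%f);u=cv2.undistortPoints(np.array(uv,float).reshape(-1,1,2),c['K'],c['d']).reshape(-1,2)
    o=-c['R'].T@c['t'];r=np.c_[u,np.ones(len(u))]@c['R']
    return o+r*((np.ravel(z)-o[2])/r[:,2])[:,None]
def proj(f,X):
    c=np.load('pics/%s.npz'%f);return cv2.projectPoints(np.array(X,float).reshape(-1,3),cv2.Rodrigues(c['R'])[0],c['t'],c['K'],c['d'])[0].reshape(-1,2)
E
python3 - <<'E'
from h import *
snap('top','top0');snap('scene','scene0')
a=cv2.imread('pics/top0.png');b=cv2.imread('pics/scene0.png')
s=robot.read_state();print(s)
for f in('top0','scene0'):
    c=np.load('pics/%s.npz'%f);print(-c['R'].T@c['t'],c['R'][2])
E
```

```text
{'t': 0.1, 'q': array([-1.21639854e+00,  1.31069543e-01,  1.48917371e+00, -9.28250751e-06,
        1.52299752e+00, -8.54136622e-02]), 'dq': array([-0.00120082, -0.00156969, -0.00135398, -0.00103166,  0.00181204,
       -0.0002882 ]), 'joint_torque': array([ 8.14414470e-04, -5.61339819e+01, -4.93097985e+01,  7.69951427e-02,
        2.91753252e-02, -7.51981338e-05]), 'tool_pos': array([ 0.25529202, -0.54241111,  0.21770013]), 'orientation': array([-1.3847306 ,  0.88038407, -0.87822326]), 'force': array([ 0.79969238, -0.67531843,  0.16046886]), 'wrist_torque': array([ 0.03764968,  0.02629642, -0.03128558]), 'opening': 0.09291158595336016}
[0.54658029 0.04645217 0.99337311] [ 0.05416631 -0.00172107 -0.99853044]
[ 1.0485136  -0.51670164  0.75435271] [-0.46703099  0.60303906 -0.64670391]
```

View pics/top0.png

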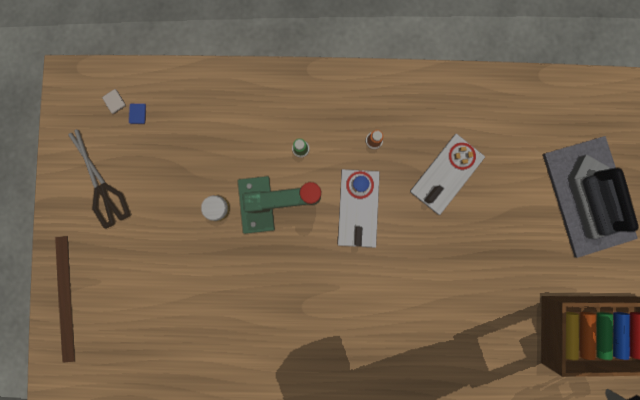

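View pics/scene0.png

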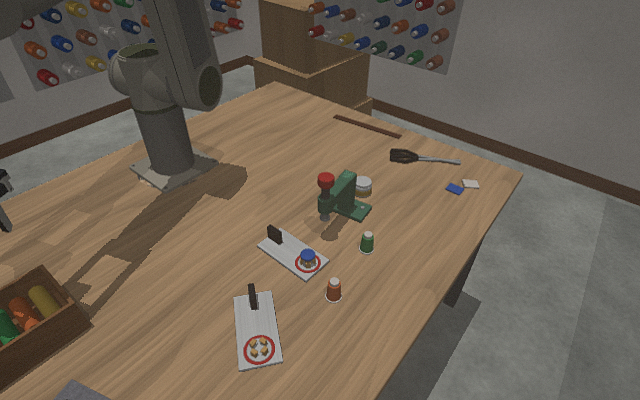

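Top view: the lookalikes are the plate with the cap at (360,208) and the plate with an empty nest at (448,175). Image left is the robot's left, so I choose (360,208). The press knob is at (310,193), the spools at (300,148) and (375,139), and the tin at (215,208). The close crop is next.

```bash
python3 - <<'E'
from h import *
a=cv2.imread('pics/top0.png')[120:260,195:395]
cv2.imwrite('pics/crop0.png',cv2.resize(a,None,fx=4,fy=4,interpolation=cv2.INTER_CUBIC))
n=['cap','fin','otherplate fin','knob','spg','spo','tin','nest','c1','c2','c3','c4','column top']
uv=[(361,184),(358,236),(434,194),(310,193),(300,147),(376,137),(215,207),(360,185),(342,170),(379,171),(376,247),(338,245),(253,201)]
z=[.045,.052,.052,.205,.058,.058,.045,.01,.01,.01,.01,.01,.14]
for k,p in zip(n,back('top0',uv,z)):print(k,p.round(3))
E
```

```text
cap [ 0.634 -0.042  0.045]
fin [ 0.516 -0.036  0.052]
otherplate fin [ 0.614 -0.207  0.052]
knob [0.6   0.069 0.205]
spg [0.714 0.098 0.058]
spo [ 0.74  -0.073  0.058]
tin [0.575 0.289 0.045]
nest [ 0.635 -0.043  0.01 ]
c1 [0.669 0.    0.01 ]
c2 [ 0.669 -0.087  0.01 ]
c3 [ 0.49  -0.082  0.01 ]
c4 [0.493 0.007 0.01 ]
column top [0.586 0.187 0.14 ]
```

View pics/crop0.png

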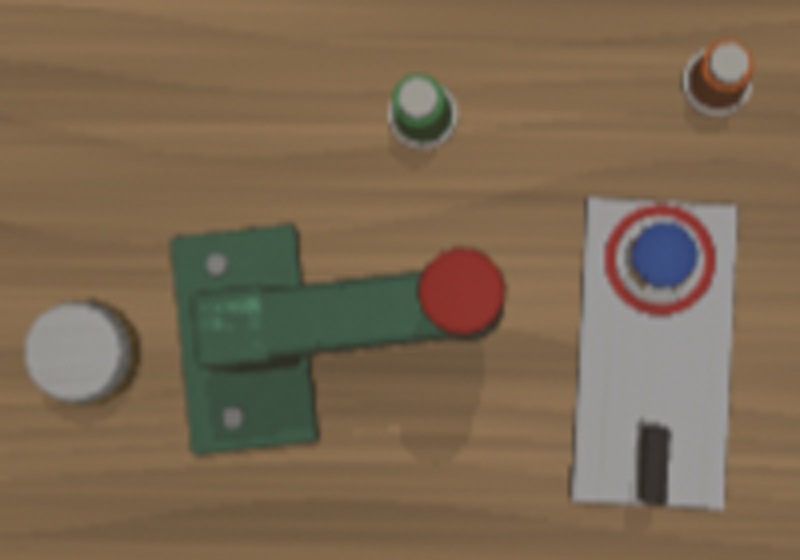

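The crop shows the blue cap seated in the red ring at (662,256), with the black fin at (653,463). The knob is at (462,291), and the way between plate and press is clear. The measured size agrees: 0.177 m long against 0.18 m.

```bash
python3 - <<'E'
from h import *
s=robot.read_state();R=Ro.from_rotvec(s['orientation']).as_matrix();print(R.round(3))
x=R[:,0];a=np.arctan2(x[1],x[0]);print('jaw yaw',a,'turn to +-pi/2-.04:',np.pi/2-.04-a,-np.pi/2-.04-a)
print(np.array([.514,-.036,.18])-s['tool_pos'])
E
```

```text
[[ 0.426 -0.001  0.905]
 [-0.905  0.002  0.426]
 [-0.002 -1.     0.   ]]
jaw yaw -1.1309843222406961 turn to +-pi/2-.04: 2.6617806490355926 -0.4798120045542005
[ 0.25870798  0.50641111 -0.03770013]
```

```bash
python3 -m inch '[[-1,0.03,0.055,0.02,-0.06],[-1,0.06,0.11,0.02,-0.12],[-1,0.09,0.165,0.02,-0.18],[-1,0.12,0.22,0.02,-0.24],[-1,0.15,0.275,0.02,-0.3],[-1,0.175,0.33,0.02,-0.36],[-1,0.2,0.385,0.02,-0.42],[-1,0.23,0.44,0.02,-0.48]]' && python3 -m inch '[[-1,0.015,0.033,0,0],[-1,0.029,0.066,0,0],[-1,0.029,0.066,0,0],[-1,0.029,0.066,0,0]]'; python3 - <<'E'
from h import *
snap('wrist','w0')
E
```

```text
t: 1.1
tool_pos: [0.4855, -0.1005, 0.2376]
orientation: [-1.188, 1.241, -1.239]
force: [1.4, 0.2, 0.5]
opening: 0.0932
t: 1.6
tool_pos: [0.5141, -0.0348, 0.2371]
orientation: [-1.189, 1.241, -1.239]
force: [0.1, 0.2, -0.4]
opening: 0.0926
```

View pics/w0.png

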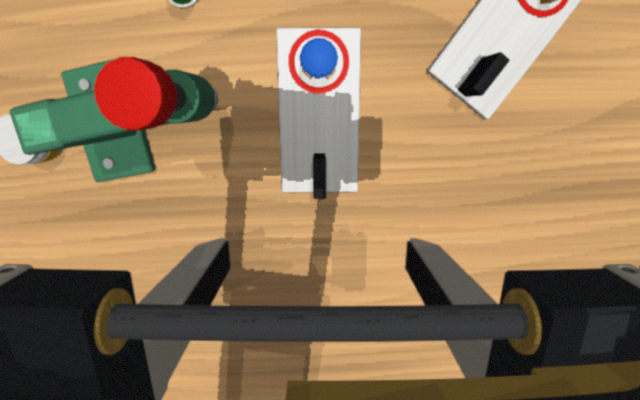

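The wrist view shows the cap at (318,58), the fin at (320,176) between the jaws, the knob at (135,93) and the second plate at upper right. Next I fit the silhouettes for the exact shift.

```bash
cat >> h.py <<'E'
from scipy.optimize import minimize
th=np.linspace(0,2*np.pi,40)
def cyl(p,zr): return np.vstack([np.c_[p[0]+r*np.cos(th),p[1]+r*np.sin(th),z+0*th] for z,r in zr])
def box(p,x0,x1,y0,y1,zs):
    q=np.array([(x,y) for x in(x0,x1) for y in(y0,y1)]);c,s=np.cos(p[2]),np.sin(p[2])
    q=q@np.array([[c,s],[-s,c]])+p[:2];return np.vstack([np.c_[q,np.full(4,z)] for z in zs])
def big(m):
    n,l,st,_=cv2.connectedComponentsWithStats(m.astype(np.uint8));return (l==1+st[1:,4].argmax())
def fit(f,mask,model,p0,step):
    mask=mask.astype(np.float32);k=4
    def cost(p):
        h=cv2.convexHull(proj(f,model(p)).astype(np.float32))
        im=np.zeros(mask.shape,np.uint8);cv2.fillConvexPoly(im,np.round(h*256+0).astype(np.int32),1,cv2.LINE_8,8)
        return 1-(im*mask).sum()/np.maximum(im,mask).sum()
    p0=np.array(p0,float);S=np.vstack([p0]+[p0+np.eye(len(p0))[i]*step[i] for i in range(len(p0))])
    r=minimize(cost,p0,method='Nelder-Mead',options=dict(initial_simplex=S,xatol=1e-5,fatol=1e-5));return r.x,r.fun
E
cat > meas.py <<'E'
import sys
from h import *
f=sys.argv[1]; cx,cy,kx,ky,fx,fy,yw=map(float,sys.argv[2:9])
a=cv2.imread('pics/%s.png'%f).astype(int);b,g,r=a[...,0],a[...,1],a[...,2]
def near(m,X,R):
    u,v=proj(f,[X])[0];yy,xx=np.mgrid[:400,:640];return m&((xx-u)**2+(yy-v)**2<R*R)
blue=big(near((b>r+50)&(b>g+25),(cx,cy,.045),50)); print('blue',blue.sum(),np.argwhere(blue).mean(0)[::-1])
print('cap',fit(f,blue,lambda p:cyl(p,[(.045,.016),(.042,.019),(.035,.019)]),(cx,cy),(.01,.01)))
red=big(near((r>g+60)&(r>b+60),(kx,ky,.205),90));print('red',red.sum())
print('knob',fit(f,red,lambda p:cyl(p,[(.205,.021),(.18,.021)]),(kx,ky),(.01,.01)))
blk=big(near(a.max(2)<60,(fx,fy,.052),45));print('blk',blk.sum())
print('fin',fit(f,blk,lambda p:box(p,-.022,.022,-.007,.007,(.01,.052)),(fx,fy,yw),(.005,.005,.1)))
E
python3 meas.py w0 .634 -.042 .6 .069 .516 -.036 -.04
python3 -c "
from h import *
s=robot.read_state();x=Ro.from_rotvec(s['orientation']).as_matrix()[:,0];print('jawyaw+pi/2',np.arctan2(x[1],x[0])+np.pi/2)
print(back('w0',[(277,29),(360,29),(357,191),(283,191)],.01))"
```

```text
blue 1171 [318.40905209  57.23654996]
cap (array([ 0.63454944, -0.04020752]), np.float64(0.08587038516998291))
red 4684
knob (array([0.60035971, 0.07007082]), np.float64(0.13754373788833618))
blk 543
fin (array([ 0.51565893, -0.03593743, -0.03628906]), np.float64(0.17351597547531128))
jawyaw+pi/2 -0.04279686713060871
[[ 0.6699203   0.00266238  0.01      ]
 [ 0.6661803  -0.08515378  0.01      ]
 [ 0.48950507 -0.07926599  0.01      ]
 [ 0.49315516  0.00793126  0.01      ]]
```

Fits agree with the top view. Now I descend, grasp the fin, and slide part of the way.

```bash
python3 -m inch '[[-1,0.001,-0.001,-0.06,0.005],[-1,0.001,-0.001,-0.12,0.005],[-1,0.001,-0.001,-0.17,0.005],[-1,0.001,-0.001,-0.205,0.005],[-1,0.001,-0.001,-0.218,0.005],[-1,0.001,-0.001,-0.218,0.005]]' 25 && python3 -m inch '[[1,0,0,0,0],[1,0,0,0,0],[1,0,0,0,0],[1,0,0,0,0],[1,0,0,0,0],[1,0,0,0,0]]' 25
```

```text
t: 2.4
tool_pos: [0.5147, -0.0369, 0.0192]
orientation: [-1.191, 1.239, -1.236]
force: [0.6, -0.4, 0.6]
opening: 0.0929
t: 3.15
tool_pos: [0.5147, -0.0368, 0.0191]
orientation: [-1.191, 1.239, -1.236]
force: [0.2, 0.2, -0.4]
opening: 0.0373
```

```bash
python3 -m inch '[[1,0,0,0,0],[1,0,0,0,0],[1,0,0,0,0],[1,0,0,0,0],[1,0,0,0,0]]' && python3 -m inch '[[1,-0.004,0.012,0,0],[1,-0.008,0.026,0,0],[1,-0.013,0.041,0,0],[1,-0.018,0.056,0,0],[1,-0.022,0.07,0,0],[1,-0.026,0.082,0,0],[1,-0.028,0.088,0,0],[1,-0.028,0.09,0,0]]'
python3 - <<'E'
from h import *
snap('scene','s1');snap('top','t1');snap('wrist','w1')
a=cv2.imread('pics/s1.png')[150:290,220:400];cv2.imwrite('pics/s1c.png',np.hstack([cv2.resize(a,(514,400)),cv2.resize(cv2.imread('pics/t1.png')[140:260,240:400],(286,214)) if 0 else np.vstack([cv2.resize(cv2.imread('pics/t1.png')[140:260,240:400],(286,214)),cv2.resize(cv2.imread('pics/w1.png'),(286,186))])]))
E
```

```text
t: 3.78
tool_pos: [0.5146, -0.0368, 0.0191]
orientation: [-1.191, 1.239, -1.236]
force: [-0.1, 1.5, -0.9]
opening: 0.0138
t: 4.78
tool_pos: [0.4863, 0.0534, 0.0191]
orientation: [-1.192, 1.239, -1.235]
force: [-0.8, -3.0, -0.3]
opening: 0.0142
```

View pics/s1c.png

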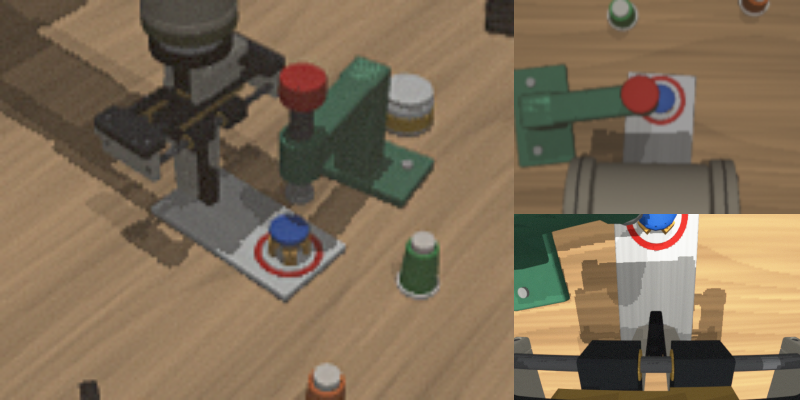

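The fin is gripped and the plate followed with the cap upright at (291,225). The ram foot at (299,190) is still ahead. I cross-check the remaining shift in the scene camera.

```bash
python3 - <<'E'
from h import *
sc=lambda u,v:(220+u/2.856,150+v/2.857)
print(back('s1',[sc(299,190),sc(291,224),sc(303,76)],[.066,.045,.205]).round(4))
a=cv2.imread('pics/s1.png').astype(int);b,g,r=a[...,0],a[...,1],a[...,2]
yy,xx=np.mgrid[:400,:640];w=(abs(xx-322)<25)
blue=big((b>r+30)&(b>g+20)&w&(abs(yy-228)<20));red=big((r>g+60)&(r>b+60)&w&(abs(yy-180)<25))
print(blue.sum(),fit('s1',blue,lambda p:cyl(p,[(.045,.016),(.042,.019),(.035,.019)]),(.606,.05),(.01,.01)))
print(red.sum(),fit('s1',red,lambda p:cyl(p,[(.205,.021),(.18,.021)]),(.6,.07),(.01,.01)))
E
```

```text
[[0.5995 0.0749 0.066 ]
 [0.6092 0.0515 0.045 ]
 [0.6041 0.0696 0.205 ]]
106 (array([0.60331934, 0.05020264]), np.float64(0.3071895241737366))
129 (array([0.58631577, 0.08840744]), np.float64(0.5473684072494507))
```

```bash
python3 -m inch '[[1,-0.003,0.008,0,0],[1,-0.005,0.015,0,0],[1,-0.006,0.02,0,0],[1,-0.006,0.02,0,0],[1,-0.006,0.02,0,0]]'
python3 - <<'E'
from h import *
snap('scene','s2');snap('wrist','w2')
a=cv2.imread('pics/s2.png')[160:260,290:360];cv2.imwrite('pics/s2c.png',np.hstack([cv2.resize(a,None,fx=6,fy=6,interpolation=cv2.INTER_CUBIC)]))
print(proj('s2',cyl((.6,.0697),[(.205,.021)]))[::10],proj('s2',[(.6,.0697,.045),(.6,.0697,.065),(.6,.0697,.205)]))
E
```

```text
t: 5.55
tool_pos: [0.4802, 0.0741, 0.0191]
orientation: [-1.191, 1.241, -1.234]
force: [-2.7, 3.0, 0.7]
opening: 0.0138
[[331.60240842 179.28008082]
 [329.78001941 171.91885298]
 [317.70819603 172.97177187]
 [320.23381561 180.30446185]] [[323.45462851 223.25312164]
 [323.60649487 217.86930481]
 [324.78887062 175.92978734]]
```

View pics/s2c.png

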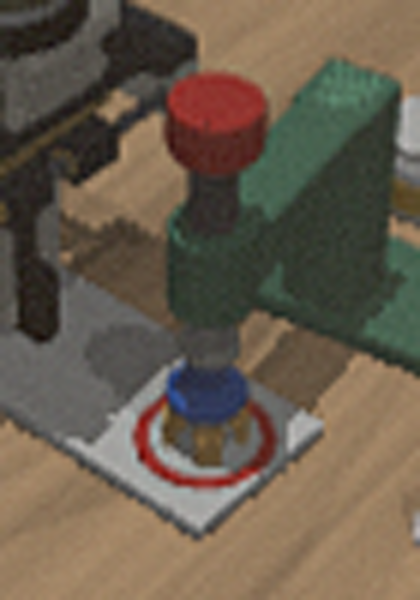

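Knob at (218,98), ram foot at (210,350) and cap at (207,390) line up in the crop. Dead reckoning puts the cap at (0.600,0.070), the same as the ram axis. Before releasing I do one numeric check from the ring and foot edges.

```bash
python3 - <<'E'
from h import *
p=(.6,.0697)
e=lambda zr:(lambda q:((np.r_[q.min(0),q.max(0)]-[290,160,290,160])*6).round(0))(proj('s2',cyl(p,zr)))
print('ring',e([(.01,.033)]),'meas 134,?,277,488');print('foot',e([(.065,.014)]),'meas 183,?,238,368');print('knobtop',e([(.205,.021)]),'meas 167,72,268,125');print('captop',e([(.045,.016)]),e([(.040,.019)]))
E
python3 -m inch '[[-1,0,0,0,0],[-1,0,0,0,0],[-1,0,0,0,0],[-1,0,0,0,0],[-1,0,0,0,0],[-1,0,0,0,0],[-1,0,0,0,0],[-1,0,0,0,0]]'
```

```text
ring [128. 384. 270. 486.] meas 134,?,277,488
foot [170. 326. 233. 369.] meas 183,?,238,368
knobtop [157.  65. 260. 127.] meas 167,72,268,125
captop [165. 355. 236. 404.] [159. 359. 242. 417.]
t: 6.65
tool_pos: [0.4802, 0.0739, 0.0191]
orientation: [-1.191, 1.241, -1.234]
force: [-1.1, 0.1, 0.2]
opening: 0.0889
```

Biases cancel: ring vs ram offset is about 1 mm. I raise, close, and go over the knob.

```bash
python3 -m inch '[[-1,0,0,0.05,0],[-1,0,0,0.1,0],[1,0,0,0.16,0],[1,0,0,0.21,0],[1,0,0,0.23,0],[1,0.04,-0.001,0.23,0],[1,0.08,-0.003,0.23,0],[1,0.12,-0.004,0.23,0]]' 25 && python3 -m inch '[[1,0,0,0,0],[1,0,0,0,0],[1,0,0,0,0],[1,0,0,0,0],[1,0,0,0,0]]'
python3 - <<'E'
from h import *
snap('scene','s3');snap('wrist','w3')
a=cv2.resize(cv2.imread('pics/s3.png')[130:260,280:370],None,fx=4,fy=4,interpolation=cv2.INTER_CUBIC)
cv2.imwrite('pics/s3c.png',np.hstack([a,cv2.resize(cv2.imread('pics/w3.png'),(440,520))[:, :]]))
E
```

```text
t: 7.65
tool_pos: [0.6009, 0.0698, 0.2475]
orientation: [-1.192, 1.242, -1.233]
force: [-0.1, -0.9, 0.9]
opening: 0.0373
t: 8.28
tool_pos: [0.6007, 0.0699, 0.2481]
orientation: [-1.192, 1.242, -1.234]
force: [0.2, -0.6, -0.8]
opening: 0.0007
```

View pics/s3c.png

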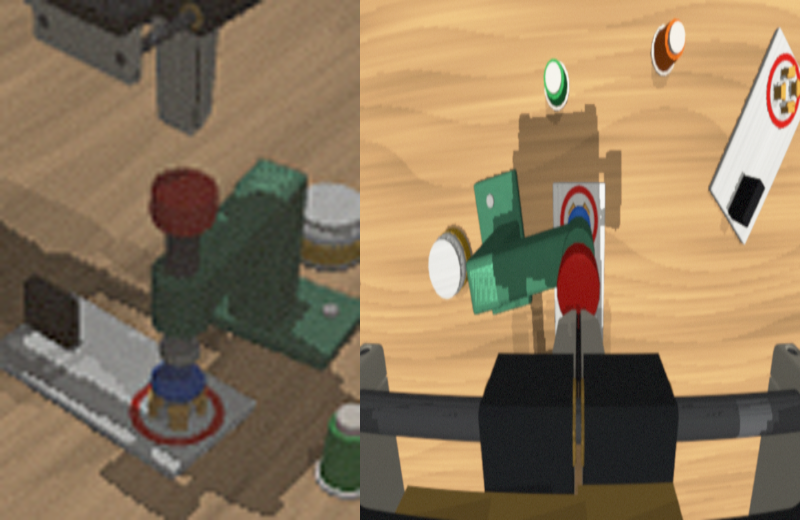

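The scene crop shows the released fin, and the cap (178,378) under the ram foot (180,352). Closed fingertips (185,125) are over the knob (184,180). The wrist view shows the ring and knob in line (u≈578). I push down in stages.

```bash
python3 -m inch '[[1,0,0,-0.02,0],[1,0,0,-0.035,0],[1,0,0,-0.042,0],[1,0,0,-0.048,0],[1,0,0,-0.054,0],[1,0,0,-0.06,0],[1,0,0,-0.06,0]]' && python3 -m inch '[[1,0,0,-0.003,0],[1,0,0,-0.006,0],[1,0,0,-0.006,0]]' && python3 -m inch '[[1,0,0,-0.002,0],[1,0,0,-0.004,0],[1,0,0,-0.006,0],[1,0,0,-0.006,0]]'
```

```text
t: 9.25
tool_pos: [0.6009, 0.0698, 0.1876]
orientation: [-1.192, 1.242, -1.234]
force: [0.3, -0.3, 2.7]
opening: 0.0005
t: 9.62
tool_pos: [0.6012, 0.0699, 0.182]
orientation: [-1.191, 1.241, -1.234]
force: [-0.5, 0.5, 5.0]
opening: 0.0006
t: 10.12
tool_pos: [0.6014, 0.0698, 0.1772]
orientation: [-1.19, 1.24, -1.234]
force: [-3.2, -0.2, 9.9]
opening: 0.0005
```

```bash
python3 -m inch '[[1,0,0,-0.002,0],[1,0,0,-0.003,0],[1,0,0,-0.003,0]]' && python3 -m inch '[[1,0,0,-0.002,0],[1,0,0,-0.004,0],[1,0,0,-0.004,0]]' && python3 -m inch '[[1,0,0,-0.002,0],[1,0,0,-0.003,0],[1,0,0,-0.003,0]]'
```

```text
t: 10.5
tool_pos: [0.6015, 0.0699, 0.1744]
orientation: [-1.19, 1.24, -1.235]
force: [-1.7, 0.1, 3.5]
opening: 0.0003
t: 10.88
tool_pos: [0.6016, 0.0699, 0.1713]
orientation: [-1.19, 1.24, -1.235]
force: [-4.3, 0.1, 10.4]
opening: 0.0005
t: 11.25
tool_pos: [0.6018, 0.0699, 0.1698]
orientation: [-1.189, 1.239, -1.235]
force: [-5.8, -0.9, 13.1]
opening: 0.0007
```

The force fell from 9.9 to 3.5 N (snap) and rose again. At 13 N the ram travel is about 35.2 − 6.5 = 28.7 mm, so the cap is home. I push a little firmer, then check.

```bash
python3 -m inch '[[1,0,0,-0.002,0],[1,0,0,-0.003,0],[1,0,0,-0.003,0],[1,0,0,-0.003,0],[1,0,0,-0.003,0]]'
python3 - <<'E'
from h import *
snap('scene','s4');print(robot.read_state()['force'])
cv2.imwrite('pics/s4c.png',cv2.resize(cv2.imread('pics/s4.png')[130:260,280:400],None,fx=4.5,fy=4.5,interpolation=cv2.INTER_CUBIC))
E
```

```text
t: 11.88
tool_pos: [0.6018, 0.0699, 0.1687]
orientation: [-1.189, 1.238, -1.235]
force: [-7.2, -0.5, 16.0]
opening: 0.0007
[-7.55865401 -1.25999006 15.44517189]
```

View pics/s4c.png

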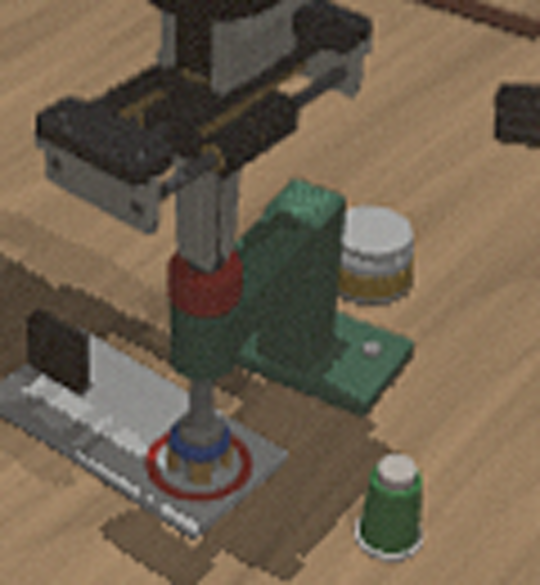

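The ram foot (202,435) is down on the cap, which sits low in the jaws at (200,447). The plate is flat, and the spool and tin are untouched. The push is steady at 15–16 N, so I hand in.

```bash
python3 -c "
from plant import robot
robot.close_job();print(robot.read_state()['force'])"
```

```text
the job is handed in; nothing more can be done
the job is handed in; nothing more can be done
```

The job is handed in with the cap snapped home and the gripper still holding the ram down on it. No verdict was reported.

- **What I did:** I gripped the fin of the left-most plate (the one with the cap) and slid it about 0.116 m, which put the cap under the ram. I then let go and pushed the knob down with closed fingertips.
- **Snap:** the push rose to 9.9 N, fell to 3.5 N as the cap snapped, then rose again to about 16 N. Knob travel minus cushion sink gives about 28.7 mm of ram travel, which matches the 28.5 mm expected with the cap home.
- **Last checks:** just before I released the fin, cap and ram axis agreed to about 1–2 mm by both dead reckoning and image comparison. The last picture showed the cap low in the jaws, the plate flat, the fin free, and the green spool and tin where they started. The orange spool was outside that crop, but the arm never went near it.
- **What disagreed:**
  - The final push carried a side force of about 7 N at the fingertips.
  - One automatic fit of the knob in the scene camera failed because it found too few pixels. I discarded it and used hand-read edges instead.

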